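Raise the pop-up socket tower in a kitchenette worktop

TASK

The hotplate needs a power point: take the green knob of the pop-up socket tower and pull the tower straight up out of the worktop until its orange lock button clicks out, then let go, so that the tower stays up on its lock. Leave the charger tower with the blue knob down, and leave the small steel pot on the worktop beyond the towers where it stands.

Things in the scene. Friction and masses are not known exactly. Their poses are not given: they have to be found in the camera images.
- socket_knob (a point): Middle of the green upright round knob (32 mm across, 46 mm tall) on the dark 56 mm square cap of the socket tower. Down: 57 mm above the worktop, cap top at 34 mm, just above a fixed steel collar 96 mm across, 30 mm high. The knob lifts a white 50 mm square column with round sockets straight up (+z): 6 to 12 N; unlocked, it sinks back when let go. z up; +x: the column face with the button.
- socket_button (a joint): Sprung orange lock button, 12 mm across, at the foot of the socket tower's column. Value in m: below 0.002 = pushed in, inside the collar (not locked); about 0.009 = clicked out above the collar's rim, where it carries the tower (locked). It clicks out once the tower is raised 96 mm; the tower's stop is at 115 mm. Let go on its lock, the tower settles at about 95 mm.
- charger_knob (a point): Middle of the blue knob on the second tower, a charger tower with slots, otherwise of the same size and make as the socket tower. It is down, its knob's middle 57 mm above the worktop, and has to stay down. Which of the two towers is left and which right varies.
- pan_mid (a point): Middle, half-way up its axis, of the loose empty steel pot, 150 mm across (about 210 mm over its two black side grips) and 85 mm high, on the worktop beyond the towers. A bowl, a mug and a two-plate hotplate with a bigger pot stand farther to the sides.

How it is judged:
At the end, for the whole second after the job is handed in: The socket tower is up on its lock: lock button out by more than 6 mm and the green knob's centre more than 140 mm above the worktop, standing by itself. The blue knob's centre is less than 70 mm above the worktop, and the pot within 30 mm of its start (value of joint socket_button above 0.006 m and height (world z) of socket_knob above 0.14 m and height (world z) of charger_knob below 0.07 m and distance of pan_mid from where it was at the start of the episode below 0.03 m); the robot touches nothing.
It fails at once if the charger tower is pulled up by more than 20 mm (height (world z) of charger_knob above 0.077 m).
It fails at once if the pot is shifted by more than 30 mm (distance of pan_mid from where it was at the start of the episode above 0.03 m).
It also fails if it takes over 32 s, if anything falls off the work surface, if the arm or the gripper's body presses on something with over 40 N, if the wrist force passes 120 N, or if a joint passes its speed limit or range.

ROBOT

A 7-joint arm with a two-finger parallel gripper is mounted at the origin on the work surface. World frame = base frame: x ahead of the robot, y to its left, z up, the work surface at z = 0. Lengths are in m, angles in rad, forces in N, time in s.
With the tool pointing down it reaches from about 0.425 to 0.925 m from the base axis. Payload 6.8 kg.
Tool frame: the origin (TCP) lies on the mounting face of the last link; the fingertips stand 173 mm ahead of it and the grasp point (between the pads) lies 155 mm ahead of it; y points along the fingers, x is the direction in which the jaws open and shut, and the axes are right-handed (so a half turn about y gives the same grasp; the last joint's range is limited). The gripper opens to 85 mm and grips with 20 to 120 N. Pads are 22 mm wide; open, the fingers measure 114 mm over their backs; the gripper's body (76 mm by 85 mm) begins 54 mm behind the grasp point. The pads swing forward as they close: fully open they stand 13 mm farther back than shut.
Start: joints at [1.075, 0.477, 0.022, 1.555, -0.011, 1.109, -0.083], TCP at [0.255, -0.625, 0.405] pointing down, gripper open.
Joint ranges: [-2.96, 2.96], [-0.34, 2.1], [-1.41, 1.46], [0.24, 2.44], [-1.37, 4.51], [0.17, 1.92], [-2.96, 2.96]. Speed limits (rad/s): [2.39, 2.39, 3.14, 3.14, 3.14, 3.14, 3.14].

INTERFACE

Orientations are given as a rotation vector (axis times angle).
In Python, from bench import r gives the robot as it stands.
- The arm moves only by the tool step_arm, never from a script. Its arguments are lists of equal length, an entry for each row: "xyz": the shift along the tool's x, y, z scaled (see below), a list of three; "rotation": the turn, a rotation vector about the tool's x, y, z scaled (see below), a list of three. A call has 1 to 20 rows; each row is the pose to reach, as a shift and turn from the pose measured when the call began, along the tool's axes at that moment; what a row does not reach only later rows make up. The controller multiplies each number of a shift by 30 cm and each number of a turn by 90 degrees. A row lasts 1/8 s, in which the tool goes at most 62.5 mm and 10.7 degrees, less where a joint would pass 70% of its speed; a pose out of reach is approached as far as the arm can. A call with a number of a shift or a turn outside -1 to 1 is refused whole. A call with a gripper value outside its range is refused whole. "grip" is the closure, from 0 (fully open) to 1 (shut), set as the call begins (left out, the last holds). The fingers move at their own pace and stop on an object; "force" is the grip in N (left out, the last holds). Time passes only in rows, so rows that repeat a pose let the fingers close. It gives the time, the measured TCP pose, the force and the opening at its end, in the units of the state.
- r.get_obs(): the state, without advancing time (a new reading comes with each control period).
- r.grab_frame(name): name is "side" or "top"; returns a dict with "pixels" (400x640x3 uint8, red, green, blue), "fx", "fy", "cx", "cy" (pixels), "dist_coeffs" ([k1, k2, p1, p2, k3] as OpenCV has them; the pictures are not rectified), "position" and "attitude" of the camera in the world. Camera axes: x right, y down, z forward; pixel columns grow to the right and rows downward; lengths in m; the calibration is good to about 2 mm. A picture is of the moment at which its call begins. There is no depth.
- r.hand_in(): hands the job in, once; it reports no verdict.
The state is a dict: "clock": time; "joints": joint angles; "qvel": joint speeds; "tau": joint torques, N m; "tcp_pos": TCP position; "orientation": TCP orientation; "contact_force": force on the tool from outside, world axes, zero at the start; "moment": the same for the moment, N m; "grip_width": finger opening in m.
Only numpy, scipy, OpenCV 4.12 (cv2) and the standard library are available. Lean on these libraries where they do the work, as an engineer would, in place of code of your own. Each camera call takes 0.05 s, during which the arm holds its last target.

## Working session

There is one attempt and no reset: what is moved stays moved. The work goes in short steps, Python scripts to look and compute and a tool call to move; the robot and the scene stay as the last step left them, time stands still between calls to the robot, and variables do not carry over. Pictures are saved under pics/ and viewed, and the job is handed in when it is done.

Besides the shell and the picture viewer there is one more tool, called after "Call:" in YAML: its name, and indented under it one key for each argument. step_arm: Moves the arm, as the interface text tells. Its arguments: {"type":"object","properties":{"xyz":{"type":"array"},"rotation":{"type":"array"},"grip":{"type":"number"},"force":{"type":"number"}},"required":["xyz","rotation"]}

```bash
mkdir -p pics; ls; python3 - <<'E'
from bench import r
import cv2
o=r.get_obs();print(o)
for n in("side","top"):
    f=r.grab_frame(n);cv2.imwrite(f"pics/{n}0.png",f["pixels"][:,:,::-1])
    print({k:v for k,v in f.items() if k!="pixels"})
E
```

```text
pics
{'clock': 0.0, 'joints': array([ 1.07490711,  0.47778776,  0.02234095,  1.55644021, -0.01151265,
        1.10929895, -0.08306034]), 'qvel': array([ 0.0010949 , -0.0008177 ,  0.00011963,  0.00011853, -0.00047496,
       -0.00090135, -0.00142782]), 'tau': array([-1.33371987e-04, -5.96449900e+01,  1.60761058e+00, -2.81192923e+01,
        1.24613161e-02,  9.38696845e-03,  8.71156203e-06]), 'tcp_pos': array([ 0.25515206, -0.62462231,  0.40373848]), 'orientation': array([-1.36715923,  0.92010366, -0.91752566]), 'contact_force': array([-0.21491148, -0.03700186, -0.98680766]), 'moment': array([-0.05948579, -0.05376189, -0.00406042]), 'grip_width': 0.08555103490838877}
{'fx': 480.45115339955044, 'fy': 480.45115339955044, 'cx': 317.8976676865245, 'cy': 194.8278183447684, 'dist_coeffs': array([-0.10653148,  0.        ,  0.        ,  0.        ,  0.        ]), 'position': array([ 0.37793497, -0.6032858 ,  0.55270087]), 'attitude': array([-2.18825437,  0.3933013 , -0.20415786])}
{'fx': 371.6194262562082, 'fy': 371.6194262562082, 'cx': 319.06982085073815, 'cy': 206.8514671617605, 'dist_coeffs': array([-0.01775521,  0.        ,  0.        ,  0.        ,  0.        ]), 'position': array([0.54324918, 0.01069271, 0.73346204]), 'attitude': array([-2.21277009,  2.15710453, -0.16222456])}
```

View pics/side0.png

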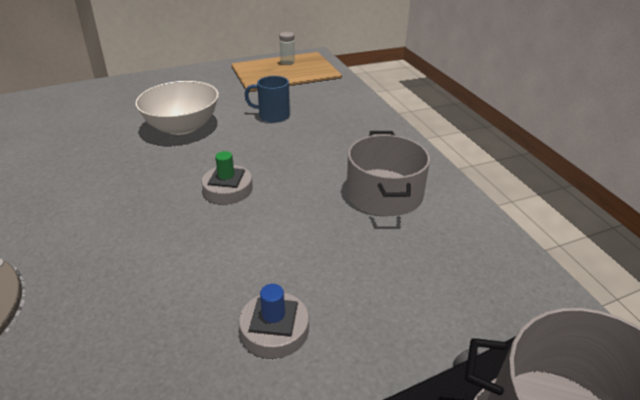

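View pics/top0.png

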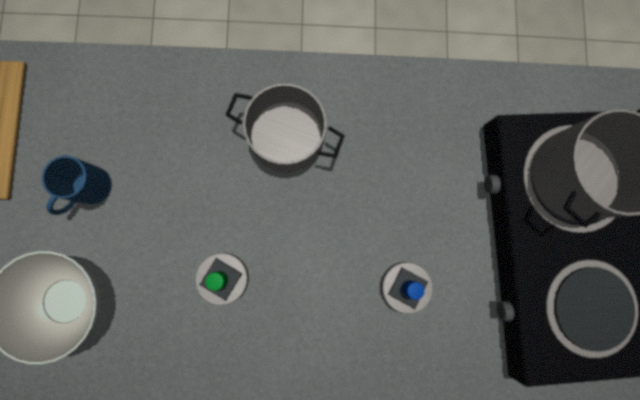

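```bash
python3 - <<'E'
from bench import r
from scipy.spatial.transform import Rotation as R
import numpy as np
o=r.get_obs();print(np.round(R.from_rotvec(o['orientation']).as_matrix(),3))
for n in("side","top"):
    f=r.grab_frame(n);print(np.round(R.from_rotvec(f['attitude']).as_matrix(),3))
E
```

```text
[[ 0.378 -0.001  0.926]
 [-0.926  0.001  0.378]
 [-0.002 -1.    -0.   ]]
[[ 0.936 -0.207  0.284]
 [-0.351 -0.564  0.747]
 [ 0.006 -0.799 -0.601]]
[[ 0.023 -0.994  0.108]
 [-0.999 -0.028 -0.039]
 [ 0.042 -0.107 -0.993]]
```

```bash
cat >h.py <<'E'
from bench import r
from scipy.spatial.transform import Rotation as R
import numpy as np, cv2
def ray(f,uv):
    K=np.array([[f['fx'],0,f['cx']],[0,f['fy'],f['cy']],[0,0,1]])
    p=cv2.undistortPoints(np.array([[uv]],float),K,f['dist_coeffs'])[0,0]
    d=R.from_rotvec(f['attitude']).as_matrix()@np.array([p[0],p[1],1])
    return f['position'],d/np.linalg.norm(d)
def blob(f,col):
    h=cv2.cvtColor(f['pixels'],cv2.COLOR_RGB2HSV)
    lo,hi={'g':((45,120,40),(80,255,255)),'b':((110,160,60),(130,255,255)),'o':((5,150,90),(20,255,255))}[col]
    m=cv2.inRange(h,lo,hi);n,l,s,c=cv2.connectedComponentsWithStats(m)
    if n<2:return None
    i=1+np.argmax(s[1:,4]);return c[i],s[i]
def tri(a,b):
    (p,d),(q,e)=a,b
    t=np.linalg.lstsq(np.c_[d,-e],q-p,rcond=None)[0]
    x,y=p+t[0]*d,q+t[1]*e
    return (x+y)/2,np.linalg.norm(x-y)
def onz(a,z):
    p,d=a;return p+d*(z-p[2])/d[2]
E
python3 - <<'E'
from h import *
F={n:r.grab_frame(n) for n in('side','top')}
for c in 'gb':
    B={n:blob(F[n],c) for n in F};print(c,B)
    A=[ray(F[n],B[n][0]) for n in F];print(tri(*A),onz(A[0],.057),onz(A[1],.065))
E
```

```text
g {'side': (array([224.35      , 164.71578947]), array([216, 152,  17,  27, 380], dtype=int32)), 'top': (array([215.94985251, 280.59587021]), array([205, 272,  23,  19, 339], dtype=int32))}
(array([0.47994787, 0.16454808, 0.05501946]), np.float64(0.0007643398917803777)) [0.47989838 0.1613263  0.057     ] [0.48051062 0.16237949 0.065     ]
b {'side': (array([271.45544554, 292.63366337]), array([261, 284,  22,  18, 303], dtype=int32)), 'top': (array([409.66666667, 282.66666667]), array([409, 282,   2,   2,   3], dtype=int32))}
(array([ 0.4786558 , -0.18032162,  0.06500944]), np.float64(0.010129365048546536)) [ 0.47533087 -0.17206211  0.057     ] [ 0.48357926 -0.18151219  0.065     ]
```

Call:
step_arm:
  xyz:
    - [-0.1, 0, 0.08]
    - [-0.24, 0, 0.19]
    - [-0.38, 0, 0.3]
    - [-0.52, 0, 0.41]
    - [-0.66, 0, 0.52]
    - [-0.8, 0, 0.63]
    - [-0.9, 0, 0.7]
    - [-0.9, 0, 0.7]
  rotation:
    - [0, 0, 0]
    - [0, -0.05, 0]
    - [0, -0.1, 0]
    - [0, -0.15, 0]
    - [0, -0.2, 0]
    - [0, -0.25, 0]
    - [0, -0.3, 0]
    - [0, -0.3, 0]
  grip: 0

```text
clock: 1.3
tcp_pos: [0.3483, -0.2932, 0.4048]
orientation: [-1.499, 0.553, -0.552]
contact_force: [0.2, -0.8, 0.4]
grip_width: 0.0854
```

```bash
cat >go.py <<'E'
from h import *
import sys
def go(t):
    o=r.get_obs();M=R.from_rotvec(o['orientation']).as_matrix()
    print(o['clock'],np.round(o['tcp_pos'],4),np.round(M,3).tolist(),np.round(o['joints'],2),np.round(o['contact_force'],1),o['grip_width'])
    print('shift units',np.round(M.T@(np.array(t)-o['tcp_pos'])/.3,3))
    # tilt correction to y=-z
    a=np.cross(M[:,1],[0,0,-1]);print('tilt units',np.round(M.T@a/(np.pi/2),4))
go([float(v) for v in sys.argv[1:4]])
E
python3 go.py .480 .163 .32
```

```text
1.3 [ 0.3483 -0.2932  0.4048] [[0.761, 0.0, 0.649], [-0.649, 0.0, 0.761], [-0.0, -1.0, 0.0]] [ 0.77  0.12 -0.22  2.05  0.03  0.97 -0.18] [ 0.2 -0.8  0.4] 0.08535278634028307
shift units [-0.653  0.283  1.442]
tilt units [-0.0003 -0.     -0.0002]
```

Call:
step_arm:
  xyz:
    - [-0.05, 0, 0.1]
    - [-0.1, 0, 0.23]
    - [-0.15, 0, 0.36]
    - [-0.21, 0, 0.49]
    - [-0.28, 0, 0.62]
    - [-0.33, 0, 0.75]
    - [-0.35, 0, 0.8]
    - [-0.35, 0, 0.8]
  rotation:
    - [0, 0, 0]
    - [0, -0.05, 0]
    - [0, -0.1, 0]
    - [0, -0.15, 0]
    - [0, -0.2, 0]
    - [0, -0.25, 0]
    - [0, -0.3, 0]
    - [0, -0.3, 0]

```text
clock: 2.3
tcp_pos: [0.4245, -0.0429, 0.4048]
orientation: [-1.562, 0.184, -0.184]
contact_force: [0.9, -1.1, -0.3]
grip_width: 0.0854
```

```bash
python3 go.py .480 .163 .32
```

```text
2.3 [ 0.4245 -0.0429  0.4048] [[0.973, -0.0, 0.232], [-0.232, 0.001, 0.973], [-0.0, -1.0, 0.001]] [ 0.44  0.1  -0.51  2.09  0.06  0.97 -0.33] [ 0.9 -1.1 -0.3] 0.0853581845643047
shift units [0.02  0.283 0.71 ]
tilt units [-0.0003 -0.     -0.0001]
```

Call:
step_arm:
  xyz:
    - [0, 0, 0.1]
    - [0.01, 0.05, 0.23]
    - [0.01, 0.1, 0.36]
    - [0.02, 0.15, 0.49]
    - [0.02, 0.2, 0.6]
    - [0.02, 0.25, 0.68]
    - [0.02, 0.28, 0.71]
    - [0.02, 0.28, 0.71]
  rotation:
    - [0, 0, 0]
    - [0, -0.05, 0]
    - [0, -0.1, 0]
    - [0, -0.15, 0]
    - [0, -0.2, 0]
    - [0, -0.25, 0]
    - [0, -0.3, 0]
    - [0, -0.3, 0]

```text
clock: 3.3
tcp_pos: [0.4803, 0.1612, 0.3199]
orientation: [-1.563, -0.182, 0.185]
contact_force: [0.4, -0.2, 1.4]
grip_width: 0.0851
```

```bash
python3 go.py .480 .163 .220; python3 - <<'E'
from h import *
for n in("side","top"):
    f=r.grab_frame(n);cv2.imwrite(f"pics/{n}1.png",f["pixels"][:,:,::-1])
E
```

```text
3.3 [0.4803 0.1612 0.3199] [[0.973, -0.002, -0.231], [0.231, -0.001, 0.973], [-0.002, -1.0, -0.0]] [ 0.1   0.38 -0.66  2.    0.31  0.86 -0.5 ] [ 0.4 -0.2  1.4] 0.0851483333118193
shift units [0.001 0.333 0.006]
tilt units [ 0.0001 -0.     -0.0013]
```

View pics/side1.png

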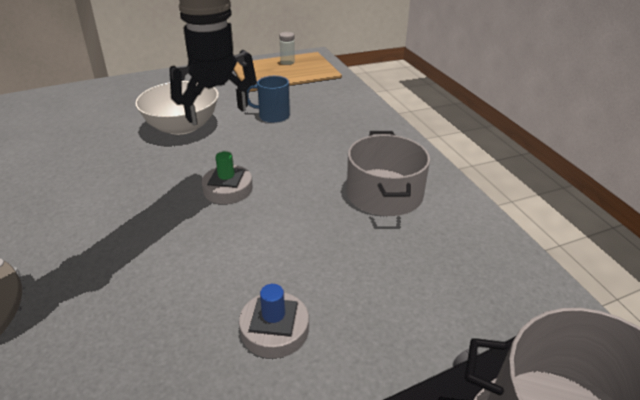

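View pics/top1.png

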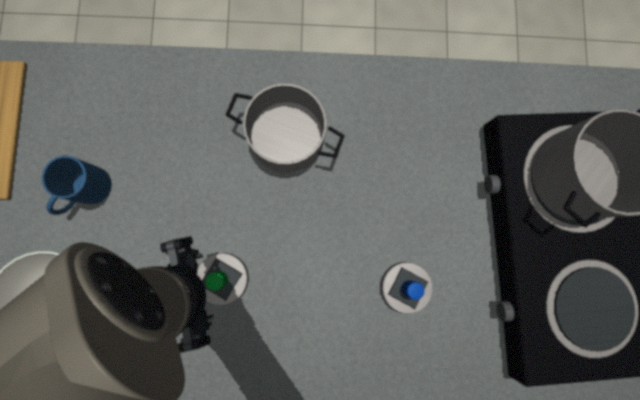

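Call:
step_arm:
  xyz:
    - [0, 0.08, 0.006]
    - [0, 0.16, 0.006]
    - [0, 0.2, 0.006]
    - [0, 0.2, 0.006]
  rotation:
    - [0, 0, 0]
    - [0, 0, 0]
    - [0, 0, 0]
    - [0, 0, 0]

```text
clock: 3.9
tcp_pos: [0.4799, 0.162, 0.2606]
orientation: [-1.564, -0.18, 0.182]
contact_force: [0.0, -0.1, 0.7]
grip_width: 0.0853
```

```bash
python3 go.py .480 .163 .220; python3 - <<'E'
from h import *
f=r.grab_frame('side');p=f['pixels'][60:220,140:320,::-1];cv2.imwrite("pics/side2.png",cv2.resize(p,None,fx=4,fy=3.75,interpolation=cv2.INTER_CUBIC)[:600])
o=r.get_obs();M=R.from_rotvec(o['orientation']).as_matrix()
K=np.array([[f['fx'],0,f['cx']],[0,f['fy'],f['cy']],[0,0,1]]);C=R.from_rotvec(f['attitude']).inv()
for P in [o['tcp_pos']+M[:,1]*.16, o['tcp_pos']+M[:,1]*.16+M[:,0]*.0425, o['tcp_pos']+M[:,1]*.16-M[:,0]*.0425]:
    uv=cv2.projectPoints((P)[None],C.as_rotvec(),-C.apply(f['position']),K,f['dist_coeffs'])[0].ravel();print(uv,(uv-[140,60])*[4,3.75])
E
```

```text
3.9 [0.4799 0.162  0.2606] [[0.974, -0.001, -0.229], [0.229, -0.001, 0.974], [-0.002, -1.0, -0.001]] [ 0.05  0.47 -0.62  2.04  0.4   0.75 -0.58] [ 0.  -0.1  0.7] 0.08525507573279016
shift units [0.001 0.135 0.003]
tilt units [ 0.0007 -0.     -0.001 ]
[221.74671328 144.16430293] [326.98685312 315.616136  ]
[242.63107721 137.64644929] [410.52430882 291.17418484]
[200.04958434 150.97514798] [240.19833736 341.15680494]
```

View pics/side2.png

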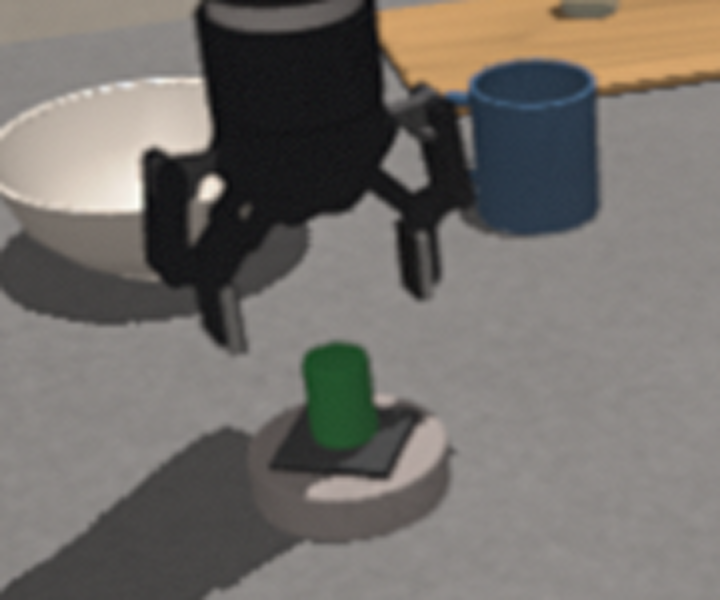

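The open pads sit at about (235,350) and (425,290) in the crop, which matches their projected positions. They straddle the green knob at (340,395), so I'm descending to grip it.

Call:
step_arm:
  xyz:
    - [0, 0.06, 0.003]
    - [0, 0.11, 0.003]
    - [0, 0.135, 0.003]
    - [0, 0.135, 0.003]
  rotation:
    - [0, 0, 0]
    - [0, 0, 0]
    - [0, 0, 0]
    - [0, 0, 0]

```text
clock: 4.45
tcp_pos: [0.4796, 0.1633, 0.2199]
orientation: [-1.564, -0.18, 0.183]
contact_force: [0.2, -0.7, -1.0]
grip_width: 0.0854
```

Call:
step_arm:
  xyz:
    - [0, 0, 0]
    - [0, 0, 0]
    - [0, 0, 0]
    - [0, 0, 0]
    - [0, 0, 0]
    - [0, 0, 0]
    - [0, 0, 0]
    - [0, 0, 0]
  rotation:
    - [0, 0, 0]
    - [0, 0, 0]
    - [0, 0, 0]
    - [0, 0, 0]
    - [0, 0, 0]
    - [0, 0, 0]
    - [0, 0, 0]
    - [0, 0, 0]
  grip: 1
  force: 70

```text
clock: 5.45
tcp_pos: [0.4805, 0.1635, 0.2207]
orientation: [-1.564, -0.182, 0.181]
contact_force: [2.4, -0.3, 5.7]
grip_width: 0.0307
```

```bash
python3 go.py .480 .163 .220; python3 - <<'E'
from h import *
f=r.grab_frame('side');p=f['pixels'][60:220,140:320,::-1];cv2.imwrite("pics/side3.png",cv2.resize(p,None,fx=4,fy=3.75,interpolation=cv2.INTER_CUBIC)[:600])
E
```

```text
5.45 [0.4805 0.1635 0.2207] [[0.973, 0.001, -0.229], [0.229, -0.0, 0.973], [0.001, -1.0, -0.001]] [ 0.01  0.53 -0.57  2.06  0.46  0.67 -0.64] [ 2.4 -0.3  5.7] 0.030714936494602104
shift units [-0.002  0.002 -0.001]
tilt units [ 0.0004 -0.      0.0004]
```

View pics/side3.png

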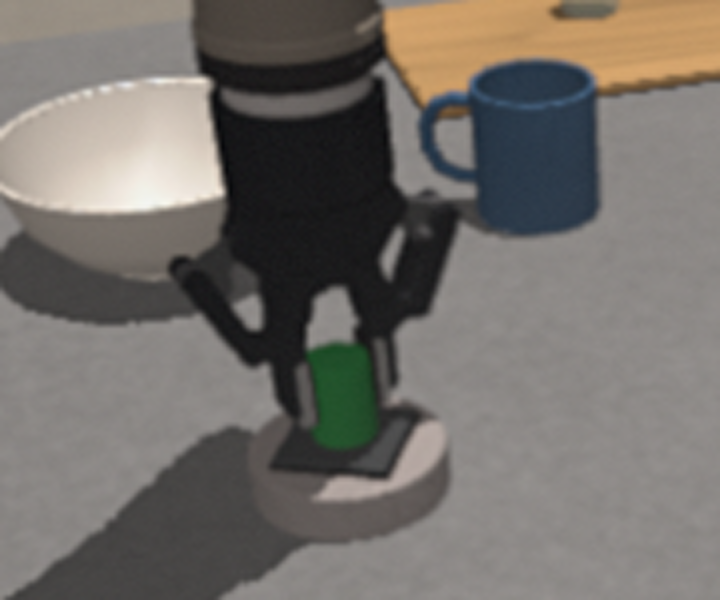

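The pads hold the knob on both sides, with an opening of 31 mm. Next I lift straight up by about 104 mm.

Call:
step_arm:
  xyz:
    - [0, -0.02, 0]
    - [0, -0.05, 0]
    - [0, -0.08, 0]
    - [0, -0.11, 0]
    - [0, -0.14, 0]
    - [0, -0.17, 0]
    - [0, -0.2, 0]
    - [0, -0.2, 0]
  rotation:
    - [0, 0, 0]
    - [0, 0, 0]
    - [0, 0, 0]
    - [0, 0, 0]
    - [0, 0, 0]
    - [0, 0, 0]
    - [0, 0, 0]
    - [0, 0, 0]

```text
clock: 6.5
tcp_pos: [0.4804, 0.1634, 0.2809]
orientation: [-1.564, -0.182, 0.181]
contact_force: [3.1, 0.2, -1.7]
grip_width: 0.0305
```

```bash
python3 go.py .4805 .1635 .3247; python3 - <<'E'
from h import *
f=r.grab_frame('side');p=f['pixels'][60:220,140:320,::-1];cv2.imwrite("pics/side4.png",cv2.resize(p,None,fx=4,fy=3.75,interpolation=cv2.INTER_CUBIC)[:600])
E
```

```text
6.5 [0.4804 0.1634 0.2809] [[0.973, 0.001, -0.229], [0.229, -0.0, 0.973], [0.001, -1.0, -0.001]] [ 0.07  0.44 -0.64  2.03  0.37  0.78 -0.56] [ 3.1  0.2 -1.7] 0.03045317955131697
shift units [ 0.    -0.146  0.   ]
tilt units [0.0004 0.     0.0005]
```

View pics/side4.png

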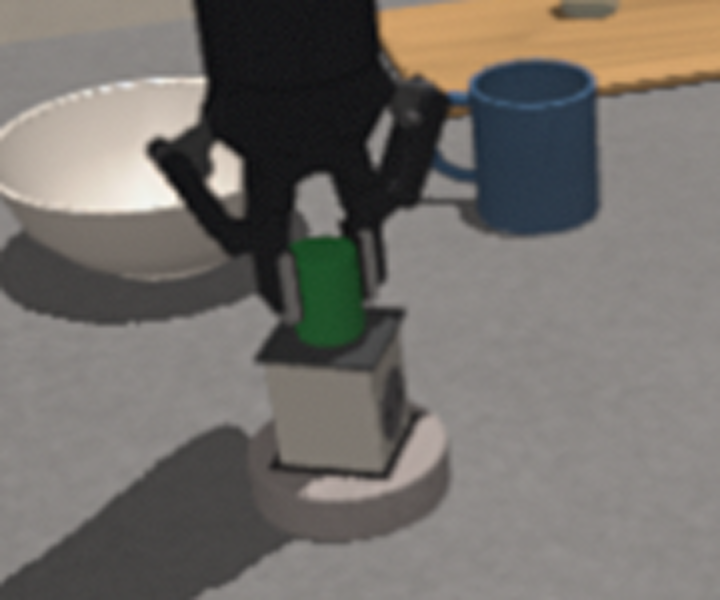

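The column is rising with the grip. I'll go on to about 105 mm.

Call:
step_arm:
  xyz:
    - [0, -0.03, 0]
    - [0, -0.06, 0]
    - [0, -0.09, 0]
    - [0, -0.12, 0]
    - [0, -0.14, 0]
    - [0, -0.15, 0]
    - [0, -0.15, 0]
    - [0, -0.15, 0]
  rotation:
    - [0, 0, 0]
    - [0, 0, 0]
    - [0, 0, 0]
    - [0, 0, 0]
    - [0, 0, 0]
    - [0, 0, 0]
    - [0, 0, 0]
    - [0, 0, 0]

```text
clock: 7.55
tcp_pos: [0.4804, 0.1634, 0.3256]
orientation: [-1.564, -0.182, 0.181]
contact_force: [4.0, 0.2, -4.8]
grip_width: 0.0306
```

```bash
python3 go.py .4805 .1635 .3247; python3 - <<'E'
from h import *
f=r.grab_frame('side');p=f['pixels'][60:220,140:320,::-1];cv2.imwrite("pics/side5.png",cv2.resize(p,None,fx=4,fy=3.75,interpolation=cv2.INTER_CUBIC)[:600])
g=r.grab_frame('top');cv2.imwrite("pics/top5.png",g['pixels'][:,:,::-1])
print(blob(f,'o'),blob(g,'o'),blob(f,'g'))
E
```

```text
7.55 [0.4804 0.1634 0.3256] [[0.973, 0.001, -0.229], [0.229, -0.0, 0.973], [0.001, -1.0, -0.001]] [ 0.1   0.38 -0.67  1.99  0.31  0.87 -0.5 ] [ 4.   0.2 -4.8] 0.03061872124339361
shift units [0.    0.003 0.   ]
tilt units [0.0003 0.     0.0005]
(array([240.10344828, 170.89655172]), array([238, 168,   6,   7,  29], dtype=int32)) (array([226.70967742, 265.93548387]), array([224, 263,   7,   6,  31], dtype=int32)) (array([219.1901566 , 115.25279642]), array([211, 101,  18,  30, 447], dtype=int32))
```

View pics/side5.png

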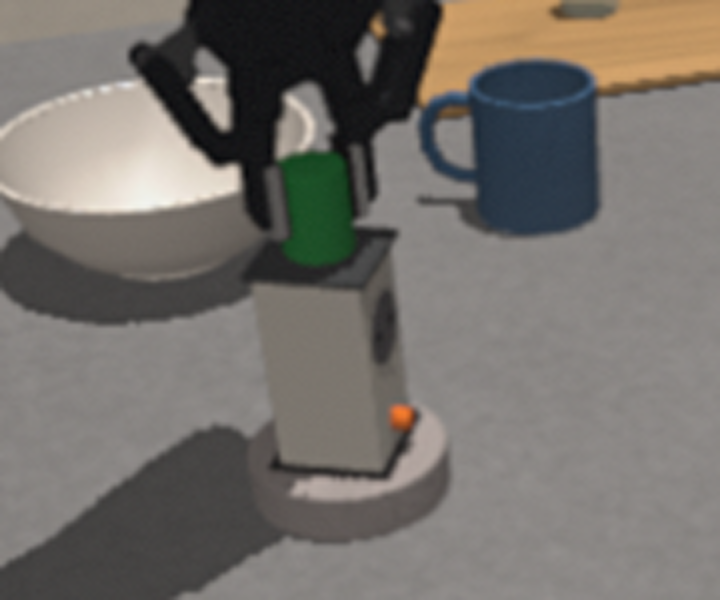

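View pics/top5.png

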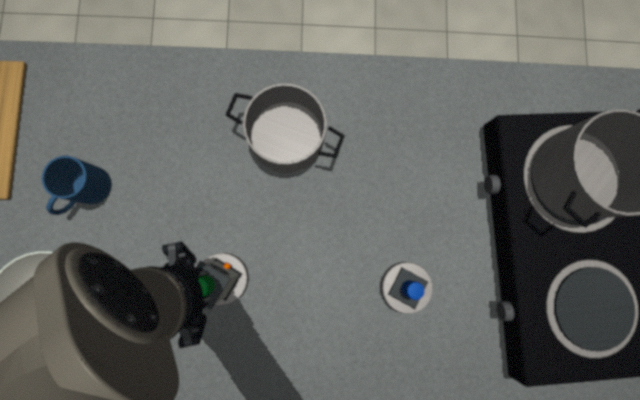

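The orange button has come out above the collar, at (400,418) in the crop and (227,266) in the top view. I'll ease the tower down onto its lock, release the knob and move away upward.

Call:
step_arm:
  xyz:
    - [0, 0.01, 0]
    - [0, 0.02, 0]
    - [0, 0.027, 0]
    - [0, 0.027, 0]
  rotation:
    - [0, 0, 0]
    - [0, 0, 0]
    - [0, 0, 0]
    - [0, 0, 0]

```text
clock: 8.15
tcp_pos: [0.4804, 0.1634, 0.3171]
orientation: [-1.563, -0.182, 0.181]
contact_force: [4.3, 1.2, -7.3]
grip_width: 0.0305
```

Call:
step_arm:
  xyz:
    - [0, 0, 0]
    - [0, 0, 0]
    - [0, 0, 0]
    - [0, 0, 0]
    - [0, 0, 0]
    - [0, 0, 0]
    - [0, 0, 0]
    - [0, 0, 0]
  rotation:
    - [0, 0, 0]
    - [0, 0, 0]
    - [0, 0, 0]
    - [0, 0, 0]
    - [0, 0, 0]
    - [0, 0, 0]
    - [0, 0, 0]
    - [0, 0, 0]
  grip: 0

```text
clock: 9.15
tcp_pos: [0.4805, 0.1634, 0.3171]
orientation: [-1.563, -0.182, 0.181]
contact_force: [0.5, 0.2, 0.1]
grip_width: 0.0859
```

```bash
python3 go.py .4805 .1635 .4247; python3 - <<'E'
from h import *
f=r.grab_frame('side');p=f['pixels'][60:220,140:320,::-1];cv2.imwrite("pics/side6.png",cv2.resize(p,None,fx=4,fy=3.75,interpolation=cv2.INTER_CUBIC)[:600])
E
```

```text
9.15 [0.4805 0.1634 0.3171] [[0.973, 0.001, -0.229], [0.229, -0.0, 0.973], [0.001, -1.0, -0.0]] [ 0.1   0.39 -0.66  2.    0.32  0.85 -0.51] [0.5 0.2 0.1] 0.08587797112312091
shift units [ 0.    -0.359  0.   ]
tilt units [ 0.0002 -0.      0.0004]
```

View pics/side6.png

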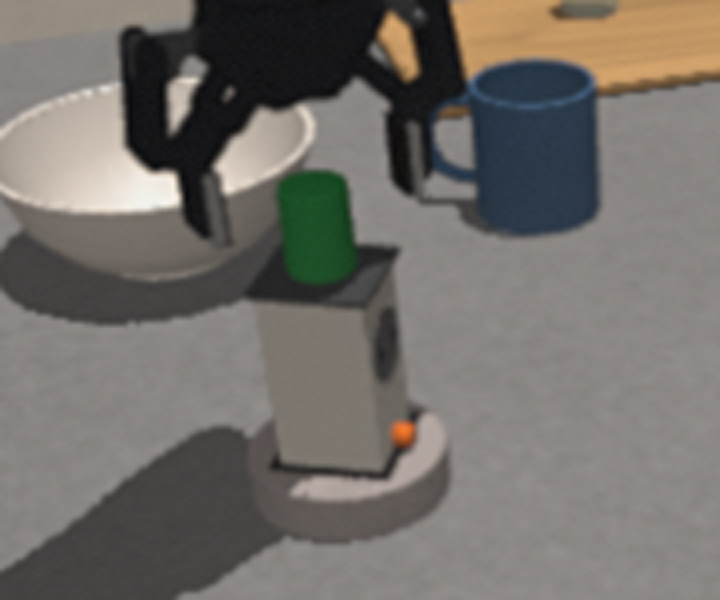

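The tower stands on its button, at (402,433), and the pads are clear of the knob. Retreating straight up.

Call:
step_arm:
  xyz:
    - [0, -0.04, 0]
    - [0, -0.12, 0]
    - [0, -0.2, 0]
    - [0, -0.28, 0]
    - [0, -0.33, 0]
    - [0, -0.33, 0]
    - [0, -0.33, 0]
    - [0, -0.33, 0]
  rotation:
    - [0, 0, 0]
    - [0, 0, 0]
    - [0, 0, 0]
    - [0, 0, 0]
    - [0, 0, 0]
    - [0, 0, 0]
    - [0, 0, 0]
    - [0, 0, 0]

```text
clock: 10.2
tcp_pos: [0.4802, 0.1632, 0.4152]
orientation: [-1.564, -0.181, 0.182]
contact_force: [0.0, -0.0, 0.2]
grip_width: 0.0855
```

```bash
python3 - <<'E'
from h import *
F={n:r.grab_frame(n) for n in('side','top')}
print(r.get_obs()['clock'],r.get_obs()['contact_force'])
for n in F: cv2.imwrite(f"pics/{n}7.png",F[n]['pixels'][:,:,::-1])
for c in 'go':
    B={n:blob(F[n],c) for n in F};print(c,B)
    print(tri(*[ray(F[n],B[n][0]) for n in F]))
o=ray(F['side'],blob(F['side'],'g')[0])
# height of knob on the side ray at known x=.48
print('side ray at x=.48',o[0]+o[1]*(.48-o[0][0])/o[1][0], 'nearest to axis', tri(o,(np.array([.48,.163,0]),np.array([0,0,1.]))))
im0=cv2.imread('pics/side0.png');im=F['side']['pixels'][:,:,::-1]
d=cv2.absdiff(im0,im).max(2);print('diff blue',d[270:360,230:320].max(),'pot',d[125:235,340:440].max())
E
```

```text
10.3 [ 0.42116107  0.0442439  -0.26807366]
g {'side': (array([218.63180828, 120.16122004]), array([210, 106,  19,  30, 459], dtype=int32)), 'top': (array([201.44939271, 286.07287449]), array([188, 275,  28,  24, 494], dtype=int32))}
(array([0.48001428, 0.16474701, 0.14939202]), np.float64(0.0006476934891047005))
o {'side': (array([240.15384615, 175.34615385]), array([238, 173,   5,   6,  26], dtype=int32)), 'top': (array([227.72413793, 265.62068966]), array([225, 263,   6,   6,  29], dtype=int32))}
(array([0.50536043, 0.14911181, 0.03458479]), np.float64(4.238190371768104e-05))
side ray at x=.48 [0.48       0.1622302  0.15062552] nearest to axis (array([0.48005042, 0.16299328, 0.15022825]), np.float64(0.00010173602263829134))
diff blue 8 pot 7
```

View pics/side7.png

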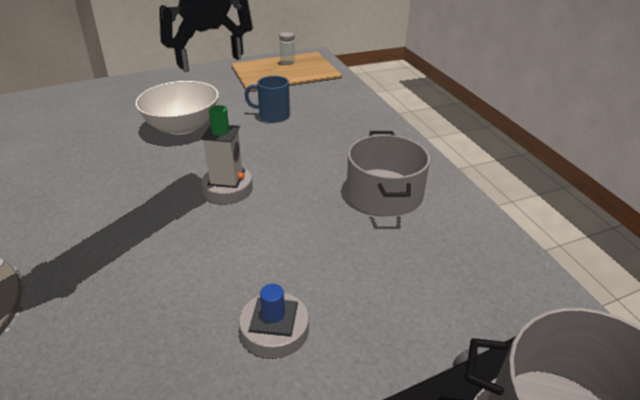

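The tower stands by itself: green knob at (219,120) and button out at (240,175). The blue knob at (272,300) and the pot haven't changed from the first picture.

```bash
python3 -c "
from bench import r
print(r.hand_in())"
```

```text
the job is handed in; nothing more can be done
None
```

The socket tower is up on its lock and standing by itself, and I handed the job in at about 10.3 s; `hand_in` gives no verdict. I gripped the green knob from above and lifted it about 105 mm until the orange button came out. I then lowered it about 8 mm onto the lock, let go and backed off straight up.

- **Socket tower:** triangulating the two views put the green knob at about 0.150 m, about 1 s after release. The orange button was out just above the collar rim, at about 0.035 m. I could not read the button's joint value; I judged it from the pictures only.
- **Blue knob and pot:** both areas looked the same in the side view as in the first picture, differing only by image noise. My first triangulation of the blue knob was poor because the top-view colour mask found only a few pixels, so I relied on that comparison instead.
- **Gripper:** it was clear of everything, with contact force below 1 N. No check failed.

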